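Draw a blank from the stack chute and feed the next

ROBOT

A 7-joint arm with a two-finger parallel gripper is mounted at the origin on a cart in front of the work surface, level with it; the furniture and walls round the work are solid. World frame = base frame: x ahead of the robot, y to its left, z up, the work surface at z = 0. Lengths are in m, angles in rad, forces in N, time in s.
With the tool pointing down it reaches from about 0.425 to 0.875 m from the base axis. Payload 4.7 kg.
Tool frame: the origin (TCP) lies on the mounting face of the last link; the fingertips stand 182 mm ahead of it and the grasp point (between the pads) lies 164 mm ahead of it; z points along the fingers, y is the direction in which the jaws open and shut (so a half turn about z gives the same grasp; the last joint's range is limited). The gripper opens to 87 mm and grips with 3 to 60 N. Pads are 19 mm wide; open, the fingers measure 117 mm over their backs; the gripper's body (75 mm by 190 mm) begins 51 mm behind the grasp point.
Start: joints at [1.243, 0.321, -0.07, 1.45, 0.023, 1.371, -0.057], TCP at [0.218, -0.612, 0.405] pointing down, gripper open.
Joint ranges: [-2.86, 2.86], [-0.3, 2.09], [-1.38, 1.24], [0.06, 2.45], [-1.56, 4.7], [0.09, 2.05], [-2.69, 2.69]. Speed limits (rad/s): [2.57, 2.57, 3.14, 3.14, 3.14, 3.14, 3.14].

INTERFACE

Orientations are given as a rotation vector (axis times angle).
In Python, from bench import ctrl gives the robot as it stands. The module is installed in compiled form; this text tells all that it offers.
- The arm moves only by the tool play_rows, never from a script. Its argument "targets" is text: rows parted by semicolons, each of 7 numbers parted by spaces: the shift along the tool's x, y, z in cm, then the turn, a rotation vector about the tool's x, y, z in rad, then the opening, from -1 (shut) to 1 (fully open). In form: x y z ax ay az grip; .... A call has 1 to 20 rows; each row shifts and turns the pose as measured when the row begins, along the tool's axes as they then stand; what a row does not reach is not made up. A row lasts 1/8 s, in which the tool goes at most 62.5 mm and 10.7 degrees, less where a joint would pass 70% of its speed; a pose out of reach is approached as far as the arm can. A call is refused whole if a number of a shift passes 6.25 or a number of a turn 0.188, either way. A call with a gripper value outside its range is refused whole. The fingers move at their own pace and stop on an object; "newtons" is the grip in N (left out, the last holds). Time passes only in rows, so rows that do not move let the fingers close. It gives the time, the measured TCP pose, the force and the opening at its end, in the units of the state.
- ctrl.get_state(): the state, without advancing time (a new reading comes with each control period).
- ctrl.get_image(name): name is "scene" or "top" or "wrist"; returns a dict with "pixels" (400x640x3 uint8, blue, green, red), "depth" (400x640 float32, m along the optical axis (not along the pixel's ray), 0 where there is no reading), "intrinsics" (3x3 intrinsics, pixels), "k1" (the pictures are not rectified: a ray, as slopes to the right and down, at radius r is drawn at 1 + k1 r^2 times it, then the intrinsics apply), "R" (3x3) and "t" (3): a world point X has camera coordinates R X + t. Camera axes: x right, y down, z forward; pixel columns grow to the right and rows downward; lengths in m; the calibration is good to about 2 mm. A picture is of the moment at which its call begins.
- ctrl.close_job(): hands the job in, once; it reports no verdict.
The state is a dict: "time": time; "joint_positions": joint angles; "qd": joint speeds; "joint_torque": joint torques, N m; "position": TCP position; "tool_rot": TCP orientation; "ft_force": force on the tool from outside, world axes, zero at the start; "torque": the same for the moment, N m; "grip_width": opening from 0.0 (shut) to 1.0 (fully open).
Only numpy, scipy, OpenCV 4.12 (cv2) and the standard library are available. Lean on these libraries where they do the work, as an engineer would, in place of code of your own. Each camera call takes 0.05 s, during which the arm holds its last target.

TASK

Grip the orange blank that sticks out at the bottom of the stack chute and draw it straight out level, so that the blanks above stay in the chute and drop down. Lay it flat in the blue saddle rest, between the cheeks and with both ends overhanging about equally, and let go. Then draw the red feed knob along its slide to its stop at the outlet end, so that the next blank sticks out the same way, and leave everything else on the bench undisturbed.

Things in the scene. Friction and masses are not known exactly. Their poses are not given: they have to be found in the camera images.
- chute: Aluminium stack chute, fixed. Origin on the worktop under its centre; own -x points out of the outlet, z up. Floor 164 x 57 mm, its top 30 mm above the worktop, front edge at own x -82 mm, nothing before it. Walls to 85 mm, open top; inside 156 x 49 mm. Two front lips (x -82 to -78 mm) end 17 mm above the floor: only the bottom blank passes under. Four blanks lie in it flat, stacked, along own x
- saddle: Blue saddle rest, fixed, 44 mm long (own x, along its channel), foot 110 mm wide (own y). Origin on the worktop under its centre. Black seat 30 mm above the worktop; cheeks 51 mm apart inside, flaring outward above, tops 52 mm above the worktop; both ends open, so a blank laid centrally overhangs 53 mm at each end, clear of the worktop
- blank_1: Orange flat plastic bar, 150 (own x) x 45 (y) x 12 mm (z), about 0.12 kg, same end for end, dark spot near each end; origin at the centre of its underside. It is the bottom one: its outlet end sticks out about 55 mm past the front lips with free space above, below and beside it; its other end lies under the stack. Drawn out when it has moved about 95 mm further out; the other three then drop 12 mm
- blank_2: Orange flat plastic bar, 150 (own x) x 45 (y) x 12 mm (z), about 0.12 kg, same end for end, dark spot near each end; origin at the centre of its underside. Second from the bottom; drops to the chute floor when blank_1 is out, and is then pushed out by the feed slide
- blank_3: Orange flat plastic bar, 150 (own x) x 45 (y) x 12 mm (z), about 0.12 kg, same end for end, dark spot near each end; origin at the centre of its underside. Third from the bottom; stays in the chute
- blank_4: Orange flat plastic bar, 150 (own x) x 45 (y) x 12 mm (z), about 0.12 kg, same end for end, dark spot near each end; origin at the centre of its underside. Top of the stack; stays in the chute
- feed (a joint): Feed slide of the chute, m: 0 = fully back, 0.073 = stop at the outlet end; grows along the chute's own -x; about 2 N of friction, stays where left; starts at 0 to 0.007. Its pusher runs on the chute floor behind the bottom blank; at the stop that blank's rear end is at own x +13 mm of the chute, so it sticks out 55 mm past the lips
- feed_knob (a point): Centre of the red upright round knob of the feed slide, 22 mm in diameter, 40 mm tall (65 to 105 mm above the worktop; this point at 85 mm), on the chute's own +y side, 68 mm from its centre line; moves with the slide. Its axes are the chute's
- tape: Loose yellow tape roll, 67 mm across x 19 mm, bystander; origin at the centre of its underside
- plier: Loose blue long-nose pliers, 148 x 44 x 14 mm, bystander; origin at the centre of the underside
- flux_tin: Loose green flux tin, 68 mm across x 23 mm, bystander; origin at the centre of its underside

How it is judged:
On the way, in this order (a step that is already met when the one before it is completed fails the run):
1. the bottom blank is drawn clear of the chute and the three above have dropped down inside it (x of blank_1 in the frame of chute below -0.16 m and x of blank_2 in the frame of chute between -0.012 and 0.012 m and y of blank_2 in the frame of chute between -0.012 and 0.012 m and x of blank_3 in the frame of chute between -0.012 and 0.012 m and y of blank_3 in the frame of chute between -0.012 and 0.012 m and x of blank_4 in the frame of chute between -0.012 and 0.012 m and y of blank_4 in the frame of chute between -0.012 and 0.012 m and z of blank_2 in the frame of chute between 0.024 and 0.035 m and z of blank_3 in the frame of chute between 0.036 and 0.047 m and z of blank_4 in the frame of chute between 0.048 and 0.059 m), for 0.1 s.
2. that blank lies released, flat and central in the saddle, the feed slide still back (x of blank_1 in the frame of saddle between -0.02 and 0.02 m and y of blank_1 in the frame of saddle between -0.007 and 0.007 m and z of blank_1 in the frame of saddle between 0.026 and 0.034 m and angle between blank_1's own z axis and vertical below 0.07 rad and angle between the x axis of blank_1 and the x axis of saddle, either way round below 0.16 rad and contact force between blank_1 and the fingers below 0.3 N and linear speed of blank_1 below 0.02 m/s and x of blank_2 in the frame of chute between -0.012 and 0.012 m and y of blank_2 in the frame of chute between -0.012 and 0.012 m and x of blank_3 in the frame of chute between -0.012 and 0.012 m and y of blank_3 in the frame of chute between -0.012 and 0.012 m and x of blank_4 in the frame of chute between -0.012 and 0.012 m and y of blank_4 in the frame of chute between -0.012 and 0.012 m and value of joint feed below 0.02 m), for 0.2 s.
At the end, for the whole second after the job is handed in: blank_1 rests flat and released in the saddle along its channel, centred within 20 mm; the feed slide is within 11 mm of its outlet-end stop; blank_2 lies on the chute floor sticking out 38 to 69 mm; blank_3 and blank_4 lie flat on it inside the chute; all at rest (x of blank_1 in the frame of saddle between -0.02 and 0.02 m and y of blank_1 in the frame of saddle between -0.007 and 0.007 m and z of blank_1 in the frame of saddle between 0.026 and 0.034 m and angle between blank_1's own z axis and vertical below 0.07 rad and angle between the x axis of blank_1 and the x axis of saddle, either way round below 0.16 rad and contact force between blank_1 and the fingers below 0.3 N and linear speed of each of blank_1, blank_2, blank_3, blank_4 below 0.02 m/s and x of blank_2 in the frame of chute between -0.076 and -0.045 m and y of blank_2 in the frame of chute between -0.012 and 0.012 m and x of blank_3 in the frame of chute between -0.012 and 0.012 m and y of blank_3 in the frame of chute between -0.012 and 0.012 m and x of blank_4 in the frame of chute between -0.012 and 0.012 m and y of blank_4 in the frame of chute between -0.012 and 0.012 m and z of blank_2 in the frame of chute between 0.024 and 0.035 m and z of blank_3 in the frame of chute between 0.036 and 0.047 m and z of blank_4 in the frame of chute between 0.048 and 0.059 m and angle between each of blank_2, blank_3, blank_4's own z axis and vertical below 0.12 rad and value of joint feed above 0.062 m); the robot touches nothing.
It fails at once if the bottom blank falls to the worktop (height (world z) of blank_1 below 0.012 m).
It fails at once if a blank above is pulled, pushed or lifted out of the chute (x of any of blank_2, blank_3, blank_4 in the frame of chute below -0.09 m or z of blank_2 in the frame of chute above 0.054 m or z of blank_3 in the frame of chute above 0.066 m or z of blank_4 in the frame of chute above 0.078 m).
It fails at once if a loose bystander is moved more than 25 mm (distance of any of tape, plier, flux_tin from where it was at the start of the episode above 0.025 m).
It also fails if it takes over 58 s, if anything falls off the work surface, if the arm or the gripper's body presses on something with over 40 N, if the wrist force passes 120 N, or if a joint passes its speed limit or range.

## Working session

There is one attempt and no reset: what is moved stays moved. The work goes in short steps, Python scripts to look and compute and a tool call to move; the robot and the scene stay as the last step left them, time stands still between calls to the robot, and variables do not carry over. Pictures are saved under pics/ and viewed, and the job is handed in when it is done.

Besides the shell and the picture viewer there is one more tool, called as name(argument=value, ...), one argument or row to a line, values as JSON. play_rows: Moves the arm, as the interface text tells. Its arguments: {"type":"object","properties":{"targets":{"type":"string"},"newtons":{"type":"number"}},"required":["targets"]}

```bash
mkdir -p pics; cat > h.py <<'E'
import numpy as np, cv2
from bench import ctrl
from scipy.spatial.transform import Rotation as Rn
def snap(name,tag):
    im=ctrl.get_image(name); cv2.imwrite(f'pics/{tag}.png',im['pixels'])
    np.savez(f'pics/{tag}.npz',**{k:np.array(v) for k,v in im.items()}); return im
def load(tag): return dict(np.load(f'pics/{tag}.npz'))
def ray(im,u,v):
    K=im['intrinsics'];k=float(im['k1'])
    d=np.array([(u-K[0,2])/K[0,0],(v-K[1,2])/K[1,1]]);s=d.copy()
    for _ in range(30): s=d/(1+k*(s@s))
    return np.array([s[0],s[1],1.])
def pix(im,u,v,z=None):
    r=ray(im,u,v);R=im['R'];t=im['t'];c=-R.T@t;w=R.T@r
    if z is None:
        d=float(im['depth'][int(round(v)),int(round(u))]); return c+w*d
    return c+w*(z-c[2])/w[2]
def cloud(im):
    K=im['intrinsics'];k=float(im['k1']);h,w=im['depth'].shape
    u,v=np.meshgrid(np.arange(w),np.arange(h))
    d=np.stack([(u-K[0,2])/K[0,0],(v-K[1,2])/K[1,1]],-1);s=d.copy()
    for _ in range(30): s=d/(1+k*(s**2).sum(-1,keepdims=True))
    p=np.concatenate([s,np.ones((h,w,1))],-1)*im['depth'][...,None]
    return (p-im['t'])@im['R']
def proj(im,X):
    c=im['R']@X+im['t'];s=c[:2]/c[2];s=s*(1+float(im['k1'])*(s@s));K=im['intrinsics']
    return K[0,0]*s[0]+K[0,2],K[1,1]*s[1]+K[1,2]
E
python3 - <<'E'
from h import *
for n in ['scene','top','wrist']: 
    im=snap(n,n+'0'); print(n,-im['R'].T@im['t'],im['k1'],im['intrinsics'][0,0])
print(ctrl.get_state())
E
```

```text
scene [-0.14237779 -0.47584607  0.50333134] -0.057626350541843084 370.417600381645
top [ 0.406583   -0.14385914  1.11116086] -0.010282637079146329 466.3710737163228
wrist [ 0.29132427 -0.58804504  0.38371252] -0.04111561184315396 294.40555710646106
{'time': 0.15, 'joint_positions': array([ 1.2430613 ,  0.32165572, -0.0700899 ,  1.45139485,  0.02261106,
        1.37076778, -0.05690554]), 'qd': array([-2.42963036e-05, -2.31963382e-03,  6.94769565e-04, -4.13598093e-03,
        1.15531621e-04, -1.27744667e-04,  3.81324188e-04]), 'joint_torque': array([-3.85029318e-05, -4.91798115e+01, -4.04380057e-01, -3.12879503e+01,
       -6.38871733e-02,  4.04177536e-02,  1.04931974e-04]), 'position': array([ 0.21781416, -0.61226443,  0.40391062]), 'tool_rot': array([-3.09443116e+00, -5.34144825e-01,  5.28564647e-04]), 'ft_force': array([-0.53217466,  1.07191775, -0.71668907]), 'torque': array([-0.01305529, -0.02199939, -0.05584455]), 'grip_width': 1.0018904962992397}
```

View pics/top0.png

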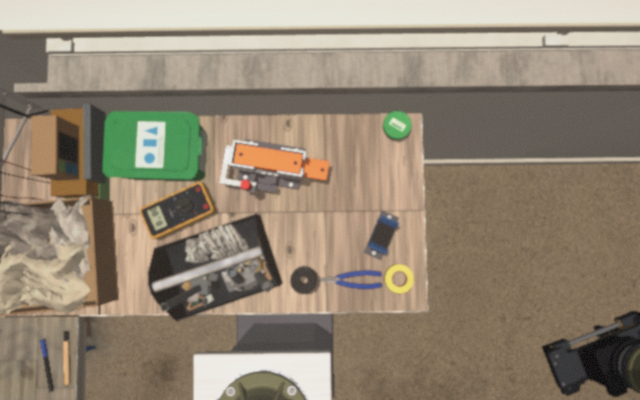

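View pics/scene0.png

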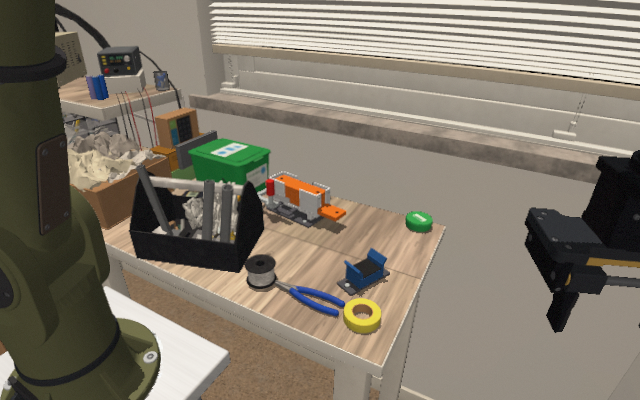

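View pics/wrist0.png

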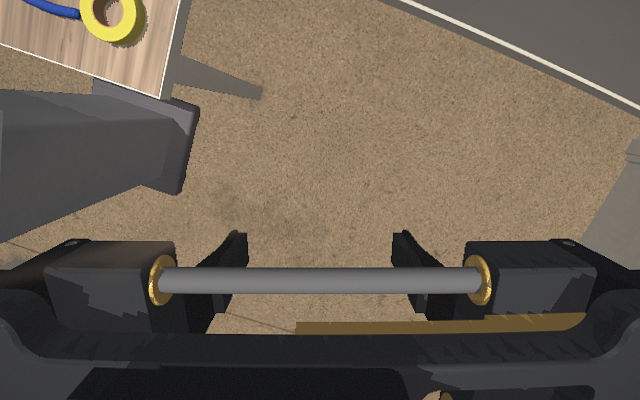

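```bash
python3 - <<'E'
from h import *
im=load('top0');p=im['pixels']
cv2.imwrite('pics/c1.png',cv2.resize(p[130:200,210:340],None,fx=6,fy=6,interpolation=cv2.INTER_CUBIC))
cv2.imwrite('pics/c2.png',cv2.resize(p[200:300,280:420],None,fx=5.5,fy=5.5,interpolation=cv2.INTER_CUBIC))
C=cloud(im)
for (u,v) in [(320,170),(270,158),(247,184),(380,235),(300,215),(350,150),(398,123),(400,278),(360,280),(235,150)]: print(u,v,C[v,u].round(4))
E
```

```text
320 170 [ 0.5716 -0.1409  0.0444]
270 158 [ 0.5949 -0.0294  0.0793]
247 184 [0.5333 0.0174 0.1088]
380 235 [ 0.4201 -0.2774  0.0311]
300 215 [ 0.4705 -0.0918  0.0052]
350 150 [ 0.6262 -0.2139  0.    ]
398 123 [ 0.6852 -0.3279  0.0231]
400 278 [ 0.319  -0.3252  0.0046]
360 280 [ 0.3157 -0.2311  0.0048]
235 150 [0.6166 0.0513 0.0674]
```

View pics/c1.png

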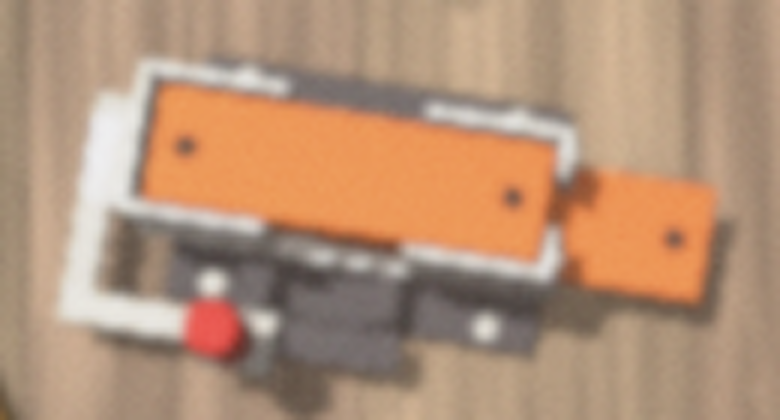

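View pics/c2.png

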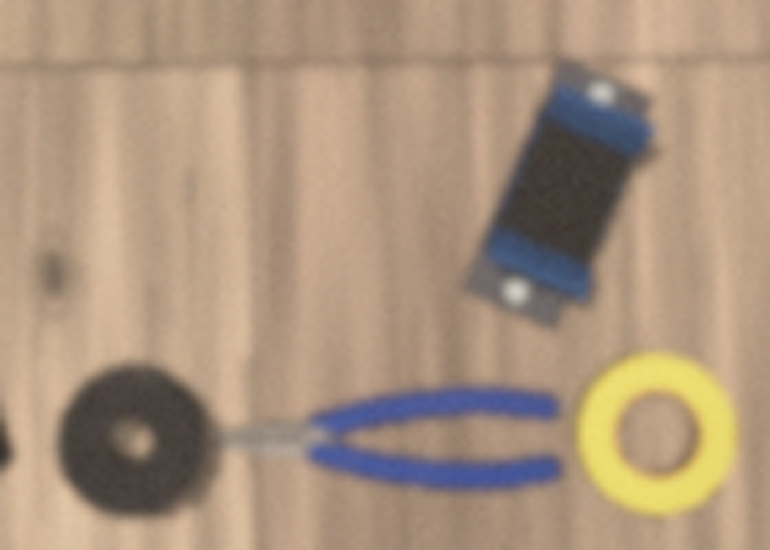

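```bash
python3 - <<'E'
from h import *
im=load('top0');p=im['pixels'];C=cloud(im)
hsv=cv2.cvtColor(p,cv2.COLOR_BGR2HSV)
m=(hsv[...,0]>5)&(hsv[...,0]<20)&(hsv[...,1]>150)&(hsv[...,2]>150)
roi=np.zeros_like(m);roi[130:200,210:340]=1;m&=roi
def rect(mask,z):
    v,u=np.nonzero(mask);P=np.array([pix(im,a,b,z)[:2] for a,b in zip(u,v)])
    r=cv2.minAreaRect((P*1000).astype(np.float32));return r
zz=C[...,2]
print('stack',rect(m&(zz>0.066),0.078)); print('b1',rect(m&(zz<0.055)&(zz>.035),0.042))
r=(hsv[...,1]>150)&((hsv[...,0]<4)|(hsv[...,0]>175))&roi
v,u=np.nonzero(r);print('knob',len(u),pix(im,u.mean(),v.mean(),.105),u.mean(),v.mean())
# saddle
b=(zz>.026)&(zz<.036);b[:205]=0;b[262:]=0;b[:,:355]=0;b[:,405:]=0
print('seat',b.sum(),rect(b,.03))
b=(zz>.026)&(zz<.07);b[:205]=0;b[262:]=0;b[:,:355]=0;b[:,405:]=0
print('saddle',b.sum(),rect(b,.04))
for q in [(600,92),(516,290)]: print(pix(im,q[0]/5.5+280-.4,q[1]/5.5+200-.4,0.006))
for q in [(185,146),(513,197)]: print('spot78',pix(im,q[0]/6+210-.4,q[1]/6+130-.4,0.078))
print('spot42',pix(im,675/6+210-.4,239/6+130-.4,.042))
for q in [(718,186),(700,303)]: print('end',pix(im,q[0]/6+210-.4,q[1]/6+130-.4,.042))
E
```

```text
stack ((590.0404663085938, -42.48693084716797), (185.2266845703125, 44.34853744506836), 79.98792266845703)
b1 ((575.3623046875, -126.08583068847656), (62.314823150634766, 42.9655647277832), 80.97313690185547)
knob 55 [0.53245841 0.02137285 0.105     ] 245.43636363636364 184.61818181818182
seat 406 ((421.9427185058594, -281.2976989746094), (43.86000061035156, 58.175086975097656), 65.86283111572266)
saddle 652 ((422.9239501953125, -281.87579345703125), (46.23678207397461, 78.85157775878906), 65.30126953125)
[ 0.46428288 -0.30221201  0.006     ]
[ 0.37988539 -0.26396185  0.006     ]
spot78 [0.6053349 0.0370656 0.078    ]
spot78 [ 0.58430224 -0.0854236   0.078     ]
spot42 [ 0.57322837 -0.14573655  0.042     ]
end [ 0.59367985 -0.16264606  0.042     ]
end [ 0.54820935 -0.15501105  0.042     ]
```

```bash
cat >> h.py <<'E'
def plan(g,ang,n,grip=1):
    """g: grasp point world, ang: tool-x heading deg; print n rows"""
    s=ctrl.get_state();R=Rn.from_rotvec(s['tool_rot']);p=np.array(s['position'])
    a=np.radians(ang);x=np.array([np.cos(a),np.sin(a),0]);z=np.array([0,0,-1.]);
    Rt=Rn.from_matrix(np.stack([x,np.cross(z,x),z],1));T=np.array(g)-.164*z
    dr=(R.inv()*Rt).as_rotvec();out=[]
    d=(T-p)/n
    for i in range(n):
        Ri=R*Rn.from_rotvec(dr*i/n);l=Ri.inv().apply(d)*100
        out.append(' '.join(f'{v:.2f}' for v in l)+' '+' '.join(f'{v:.3f}' for v in dr/n)+f' {grip}')
    print('t',round(s['time'],2),'dist cm',round(100*np.linalg.norm(T-p),2),'turn',dr.round(3),'F',s['ft_force'].round(1),'grip',round(s['grip_width'],3));print('; '.join(out))
def where():
    s=ctrl.get_state();R=Rn.from_rotvec(s['tool_rot']).as_matrix()
    print('t',round(s['time'],2),'grasp',(s['position']+.164*R[:,2]).round(4),'ang',np.degrees(np.arctan2(R[1,0],R[0,0])).round(2),'z',R[:,2].round(3),'F',s['ft_force'].round(1),'grip',round(s['grip_width'],3),'q',s['joint_positions'].round(2))
E
python3 -c "
from h import *
plan([.5743,-.1423,.16],80.3,12)"
```

```text
t 0.15 dist cm 59.53 turn [-1.00e-03 -1.00e-03 -1.06e+00] F [-0.5  1.1 -0.7] grip 1.002
4.11 -2.69 0.67 -0.000 -0.000 -0.088 1; 4.33 -2.32 0.67 -0.000 -0.000 -0.088 1; 4.52 -1.93 0.67 -0.000 -0.000 -0.088 1; 4.67 -1.52 0.67 -0.000 -0.000 -0.088 1; 4.79 -1.10 0.67 -0.000 -0.000 -0.088 1; 4.87 -0.68 0.67 -0.000 -0.000 -0.088 1; 4.91 -0.25 0.67 -0.000 -0.000 -0.088 1; 4.91 0.19 0.67 -0.000 -0.000 -0.088 1; 4.88 0.62 0.67 -0.000 -0.000 -0.088 1; 4.80 1.05 0.67 -0.000 -0.000 -0.088 1; 4.69 1.47 0.67 -0.000 -0.000 -0.088 1; 4.54 1.88 0.67 -0.000 -0.000 -0.088 1
```

play_rows(
  targets="4.1 -2.7 0.7 0 0 -0.088 1; 4.3 -2.3 0.7 0 0 -0.088 1; 4.5 -1.9 0.7 0 0 -0.088 1; 4.7 -1.5 0.7 0 0 -0.088 1; 4.8 -1.1 0.7 0 0 -0.088 1; 4.9 -0.7 0.7 0 0 -0.088 1; 4.9 -0.2 0.7 0 0 -0.088 1; 4.9 0.2 0.7 0 0 -0.088 1; 4.9 0.6 0.7 0 0 -0.088 1; 4.8 1.0 0.7 0 0 -0.088 1; 4.7 1.5 0.7 0 0 -0.088 1; 4.5 1.9 0.7 0 0 -0.088 1; 0 0 0 0 0 0 1",
  newtons=35,
)

```text
time: 1.78
position: [0.5771, -0.124, 0.3131]
tool_rot: [-2.369, -2.056, 0.001]
ft_force: [-0.6, -0.3, 0.6]
grip_width: 1.001
```

```bash
python3 - <<'E'
from h import *
snap('wrist','w1');where();plan([.5743,-.1423,.16],80.3,4)
E
```

```text
t 1.82 grasp [ 0.5755 -0.1264  0.1492] ang 81.67 z [-0.005  0.001 -1.   ] F [-0.8 -1.2 -0.2] grip 0.999 q [ 0.64  0.31 -0.56  1.7   0.17  1.19 -0.1 ]
t 1.82 dist cm 1.91 turn [-0.005 -0.     0.024] F [-0.8 -1.2 -0.2] grip 0.999
-0.40 0.01 -0.27 -0.001 -0.000 0.006 1; -0.40 0.01 -0.27 -0.001 -0.000 0.006 1; -0.40 0.01 -0.27 -0.001 -0.000 0.006 1; -0.40 0.01 -0.27 -0.001 -0.000 0.006 1
```

View pics/w1.png

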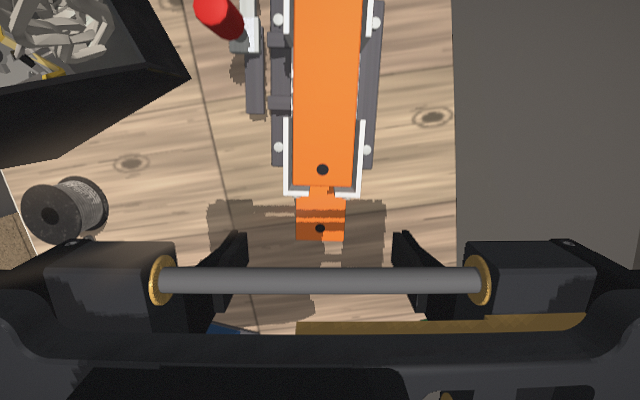

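```bash
python3 - <<'E'
from h import *
im=load('w1');cv2.imwrite('pics/c3.png',cv2.resize(im['pixels'][150:250,270:380],None,fx=6,fy=6,interpolation=cv2.INTER_CUBIC))
E
```

```text
(no output)
```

View pics/c3.png

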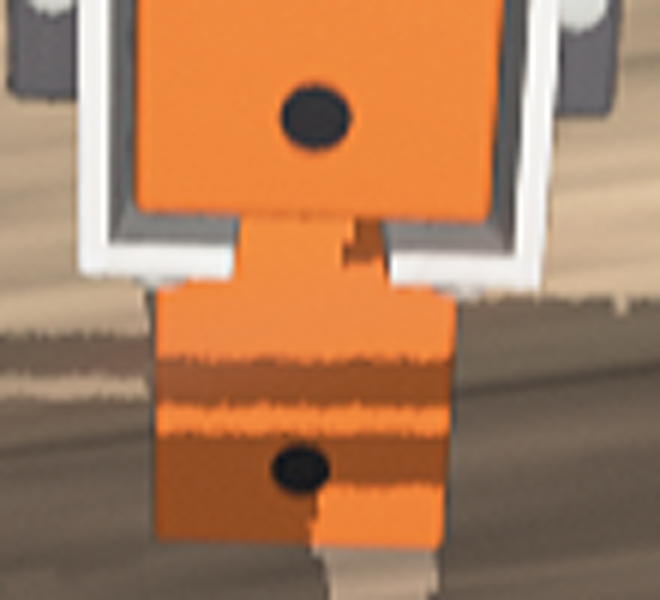

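```bash
python3 - <<'E'
from h import *
im=load('w1')
q=lambda x,y,z:pix(im,x/6+270-.4,y/6+150-.4,z)[:2]
a,b,c,d,s=[q(*k,.042) for k in [(157,541),(443,549),(157,290),(455,295),(301,468)]]
print('w',np.linalg.norm(a-b),np.linalg.norm(c-d),'end mid',(a+b)/2,'lipmid',(c+d)/2,'spot',s)
for v in (c-a,d-b,(c+d-a-b)/2): print(np.degrees(np.arctan2(v[1],v[0])))
v=b-a;print('end perp',np.degrees(np.arctan2(v[1],v[0]))+90)
t=q(315,117,.078);e,f=q(78,275,.085),q(543,290,.085);print('topspot',t,'chute front',e,f,(e+f)/2,np.linalg.norm(e-f),np.degrees(np.arctan2(*(f-e)[::-1]))+90)
# all from long edges in upper image: spots
print(pix(im,322,170,.078))
E
```

```text
w 0.044289644997904574 0.0441656753194575 end mid [ 0.57127066 -0.1611768 ] lipmid [ 0.57784932 -0.12100185] spot [ 0.57320917 -0.14851967]
80.61277909304668
80.78672957371411
80.7003331509859
end perp 80.30956994098446
topspot [ 0.58357475 -0.08848172] chute front [ 0.55225692 -0.10254701] [ 0.60848254 -0.11236975] [ 0.58036973 -0.10745838] 0.05707719477382904 80.09030940357611
[ 0.58340829 -0.08914022  0.078     ]
```

```bash
python3 - <<'E'
from h import *
plan([.574,-.1432,.149],80.4,3);plan([.574,-.1432,.041],80.4,1)
E
```

```text
t 1.82 dist cm 1.68 turn [-0.005 -0.     0.022] F [-0.8 -1.2 -0.2] grip 0.999
-0.56 0.01 0.01 -0.002 -0.000 0.007 1; -0.56 0.01 0.01 -0.002 -0.000 0.007 1; -0.56 0.01 0.01 -0.002 -0.000 0.007 1
t 1.82 dist cm 10.95 turn [-0.005 -0.     0.022] F [-0.8 -1.2 -0.2] grip 0.999
-1.68 0.07 10.82 -0.005 -0.000 0.022 1
```

play_rows(
  targets="-1.6 0 0 -0.005 0 0.022 1; -0.1 0 1.5 0 0 0 1; 0 0 2.0 0 0 0 1; 0 0 2.0 0 0 0 1; 0 0 1.0 0 0 0 1; 0 0 0 0 0 0 1; 0 0 0 0 0 0 1",
)

```text
time: 2.7
position: [0.5694, -0.155, 0.2439]
tool_rot: [2.417, 2.004, -0.007]
ft_force: [-0.6, -0.1, 0.1]
grip_width: 1.001
```

```bash
python3 - <<'E'
from h import *
where();plan([.574,-.1432,.041],80.4,3)
E
```

```text
t 2.7 grasp [ 0.569  -0.1557  0.0799] ang 79.34 z [-0.002 -0.004 -1.   ] F [-0.6 -0.1  0.1] grip 1.001 q [ 0.65  0.37 -0.52  1.77  0.21  1.06 -0.13]
t 2.7 dist cm 4.09 turn [-0.002  0.005 -0.019] F [-0.6 -0.1  0.1] grip 1.001
0.42 0.08 1.29 -0.001 0.002 -0.006 1; 0.42 0.08 1.29 -0.001 0.002 -0.006 1; 0.42 0.08 1.30 -0.001 0.002 -0.006 1
```

play_rows(
  targets="1.1 0.2 0 0 0.004 -0.018 1; 0 0 0 0 0 0 1; 0 0 0 0 0 0 1",
)

```text
time: 3.08
position: [0.5745, -0.1433, 0.2456]
tool_rot: [2.397, 2.029, 0.001]
ft_force: [-0.6, -0.3, 0.4]
grip_width: 1.001
```

```bash
python3 - <<'E'
from h import *
where();plan([.574,-.1432,.041],80.4,3)
E
```

```text
t 3.08 grasp [ 0.5747 -0.1434  0.0816] ang 80.48 z [ 0.001 -0.001 -1.   ] F [-0.6 -0.3  0.4] grip 1.001 q [ 0.64  0.38 -0.53  1.76  0.21  1.06 -0.13]
t 3.08 dist cm 4.06 turn [0.001 0.    0.001] F [-0.6 -0.3  0.4] grip 1.001
0.00 -0.02 1.35 0.000 0.000 0.000 1; 0.00 -0.02 1.35 0.000 0.000 0.000 1; 0.00 -0.02 1.35 0.000 0.000 0.000 1
```

play_rows(
  targets="0 0 1.3 0 0 0 1; 0 0 1.3 0 0 0 1; 0 0 1.0 0 0 0 1; 0 0 0 0 0 0 1; 0 0 0 0 0 0 1",
)

```text
time: 3.7
position: [0.574, -0.1435, 0.206]
tool_rot: [-2.398, -2.029, 0.001]
ft_force: [-0.5, -0.3, 0.1]
grip_width: 1.0
```

```bash
python3 - <<'E'
from h import *
where();plan([.574,-.1432,.041],80.4,1);snap('wrist','w2');snap('scene','s2')
E
```

```text
t 3.7 grasp [ 0.5739 -0.1435  0.042 ] ang 80.47 z [-0.001 -0.    -1.   ] F [-0.5 -0.3  0.1] grip 1.0 q [ 0.63  0.42 -0.51  1.79  0.24  0.99 -0.15]
t 3.7 dist cm 0.1 turn [-0.001  0.     0.001] F [-0.5 -0.3  0.1] grip 1.0
0.03 -0.01 0.10 -0.001 0.000 0.001 1
```

View pics/w2.png

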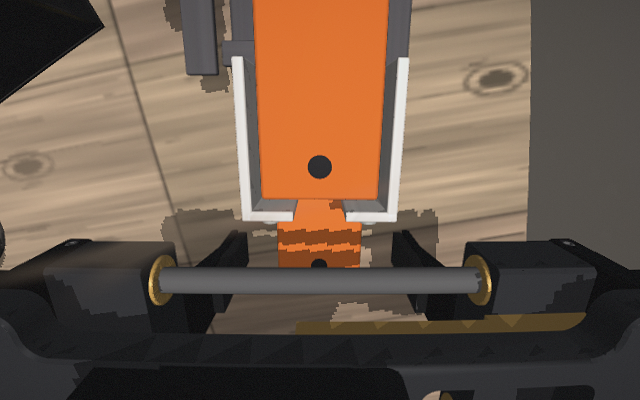

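play_rows(
  targets="0 0 0.3 0 0 0 1; 0 0 0 0 0 0 0.3; 0 0 0 0 0 0 -1; 0 0 0 0 0 0 -1; 0 0 0 0 0 0 -1; 0 0 0 0 0 0 -1; 0 0 0 0 0 0 -1",
  newtons=35,
)

```text
time: 4.68
position: [0.5744, -0.1437, 0.2041]
tool_rot: [2.397, 2.028, 0.0]
ft_force: [0.2, 0.4, -0.2]
grip_width: 0.513
```

```bash
python3 - <<'E'
from h import *
where()
E
```

```text
t 4.67 grasp [ 0.5746 -0.1439  0.0401] ang 80.47 z [ 0.001 -0.001 -1.   ] F [ 0.2  0.4 -0.2] grip 0.513 q [ 0.63  0.43 -0.51  1.79  0.25  0.99 -0.15]
```

play_rows(
  targets="-0.6 0 0 0 0 0 -1; -1.0 0 0 0 0 0 -1; -1.0 0 0 0 0 0 -1; -1.0 0 0 0 0 0 -1; -1.0 0 0 0 0 0 -1; -1.0 0 0 0 0 0 -1; 0 0 0 0 0 0 -1",
)

```text
time: 5.55
position: [0.5677, -0.1871, 0.2034]
tool_rot: [-2.378, -2.035, -0.026]
ft_force: [0.5, -1.9, -1.3]
grip_width: 0.515
```

```bash
python3 - <<'E'
from h import *
where();plan([.553,-.272,.0405],80.4,8,-1);snap('wrist','w3')
E
```

```text
t 5.55 grasp [ 0.5685 -0.1838  0.0394] ang 81.12 z [ 0.005  0.02  -1.   ] F [ 0.5 -1.9 -1.3] grip 0.515 q [ 0.7   0.44 -0.51  1.78  0.22  0.99 -0.05]
t 5.55 dist cm 8.62 turn [ 0.002 -0.02   0.012] F [ 0.5 -1.9 -1.3] grip 0.515
-1.08 -0.02 -0.04 0.000 -0.003 0.002 -1; -1.08 -0.02 -0.03 0.000 -0.003 0.002 -1; -1.08 -0.01 -0.03 0.000 -0.003 0.002 -1; -1.08 -0.01 -0.03 0.000 -0.003 0.002 -1; -1.08 -0.01 -0.02 0.000 -0.003 0.002 -1; -1.08 -0.01 -0.02 0.000 -0.003 0.002 -1; -1.08 -0.01 -0.02 0.000 -0.003 0.002 -1; -1.08 -0.01 -0.02 0.000 -0.003 0.002 -1
```

View pics/w3.png

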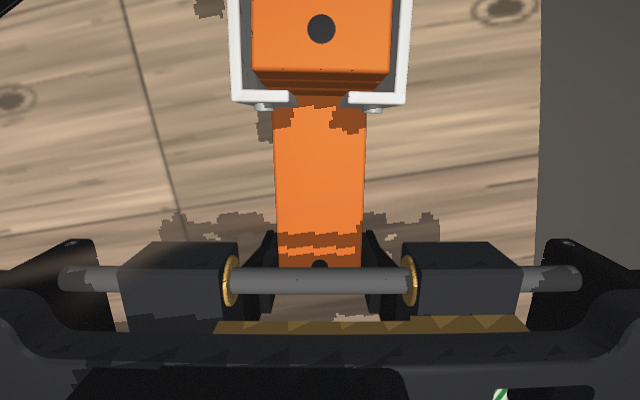

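play_rows(
  targets="-1.0 0 -0.03 0 -0.005 0.003 -1; -1.1 0 -0.03 0 -0.005 0.003 -1; -1.1 0 -0.03 0 -0.005 0.003 -1; -1.1 0 -0.03 0 -0.004 0.002 -1; -1.1 0 -0.03 0 0 0 -1; -1.1 0 -0.02 0 0 0 -1; -1.1 0 0 0 0 0 -1; -1.1 0 0 0 0 0 -1; 0 0 0 0 0 0 -1; 0 0 0 0 0 0 -1",
)

```text
time: 6.85
position: [0.5511, -0.2822, 0.2045]
tool_rot: [2.401, 2.023, -0.003]
ft_force: [0.5, -0.5, -0.1]
grip_width: 0.512
```

```bash
python3 - <<'E'
from h import *
where();snap('wrist','w4');snap('top','t4')
E
```

```text
t 6.85 grasp [ 0.5511 -0.2826  0.0405] ang 80.22 z [-0.    -0.003 -1.   ] F [ 0.5 -0.5 -0.1] grip 0.512 q [ 0.8   0.47 -0.46  1.72  0.24  1.01  0.08]
```

View pics/w4.png

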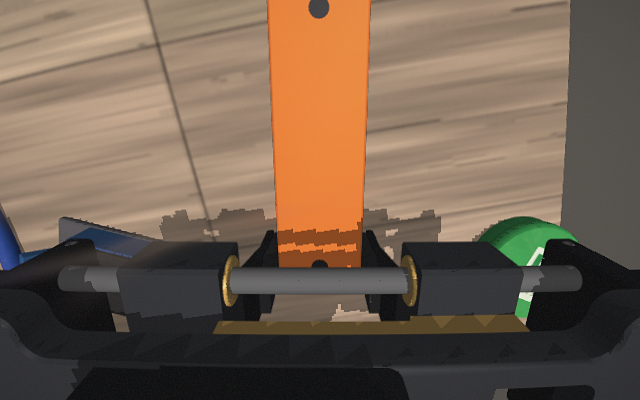

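View pics/t4.png

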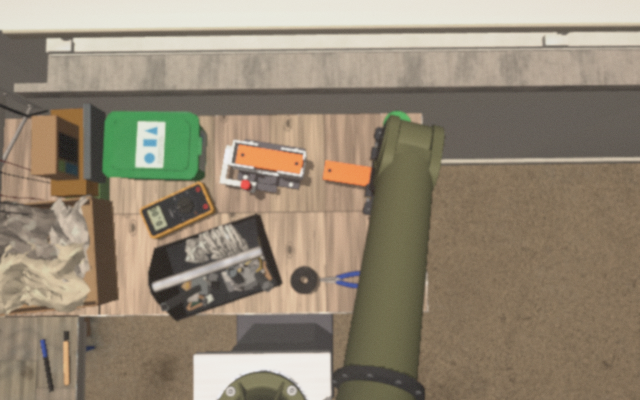

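```bash
python3 - <<'E'
from h import *
im=load('t4');C=cloud(im);print(C[150:166:4,255:290:6,2].round(3)); 
plan([.398,-.335,.09],65.6,8,-1)
E
```

```text
[[0.067 0.067 0.068 0.067 0.006 0.072]
 [0.066 0.065 0.069 0.068 0.07  0.067]
 [0.066 0.065 0.064 0.07  0.07  0.069]
 [1.111 0.067 0.066 0.07  0.066 0.073]]
t 6.95 dist cm 16.94 turn [0.001 0.003 0.255] F [ 0.   0.3 -0.9] grip 0.512
-0.98 -1.77 -0.62 0.000 0.000 0.032 -1; -1.03 -1.74 -0.62 0.000 0.000 0.032 -1; -1.09 -1.71 -0.62 0.000 0.000 0.032 -1; -1.14 -1.67 -0.62 0.000 0.000 0.032 -1; -1.19 -1.64 -0.62 0.000 0.000 0.032 -1; -1.25 -1.60 -0.62 0.000 0.000 0.032 -1; -1.30 -1.56 -0.62 0.000 0.000 0.032 -1; -1.35 -1.51 -0.62 0.000 0.000 0.032 -1
```

play_rows(
  targets="0 0 -1.5 0 0 0 -1; 0 0 -1.8 0 0 0 -1; 0 0 -1.6 0 0 0 -1; -0.7 -1.2 0 0 0 0.022 -1; -1.0 -1.8 0 0 0 0.032 -1; -1.1 -1.7 0 0 0 0.032 -1; -1.1 -1.7 0 0 0 0.032 -1; -1.2 -1.6 0 0 0 0.032 -1; -1.2 -1.6 0 0 0 0.032 -1; -1.3 -1.6 0 0 0 0.032 -1; -1.3 -1.5 0 0 0 0.032 -1; 0 0 0 0 0 0 -1; 0 0 0 0 0 0 -1",
)

```text
time: 8.57
position: [0.3918, -0.3352, 0.2576]
tool_rot: [2.647, 1.687, -0.004]
ft_force: [0.3, -0.7, -0.7]
grip_width: 0.511
```

```bash
python3 - <<'E'
from h import *
where();snap('wrist','w5');snap('top','t5');plan([.398,-.335,.09],65.6,1,-1)
E
```

```text
t 8.57 grasp [ 0.3917 -0.3358  0.0936] ang 65.02 z [-0.001 -0.004 -1.   ] F [ 0.3 -0.7 -0.7] grip 0.511 q [ 1.02  0.19 -0.4   1.94  0.09  1.03  0.15]
t 8.68 dist cm 0.69 turn [ 0.001  0.004 -0.01 ] F [-0.6  0.1 -0.6] grip 0.513
0.26 0.54 0.34 0.001 0.004 -0.010 -1
```

View pics/w5.png

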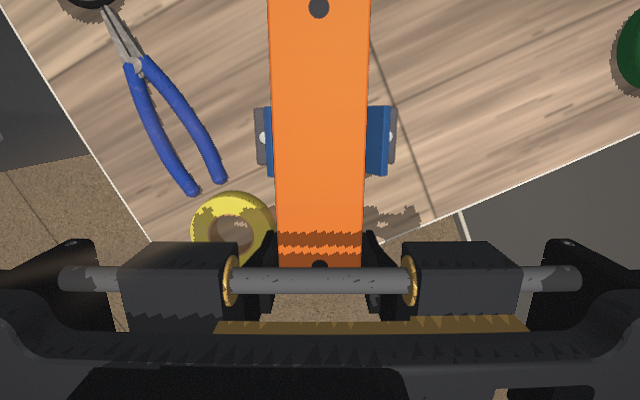

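View pics/t5.png

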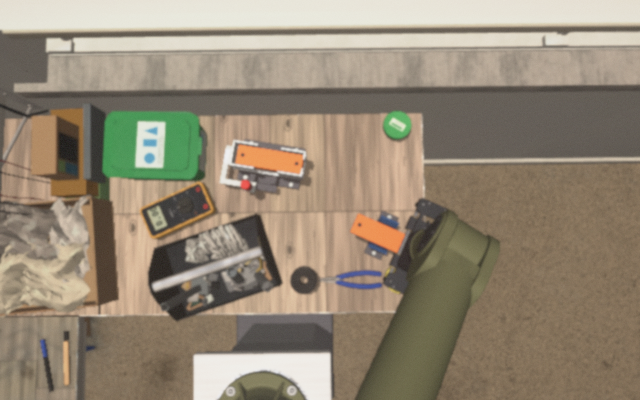

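```bash
python3 - <<'E'
from h import *
im=load('w5');cv2.imwrite('pics/c5.png',cv2.resize(im['pixels'][90:190,245:405],None,fx=5,fy=5,interpolation=cv2.INTER_CUBIC))
E
```

```text
(no output)
```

View pics/c5.png

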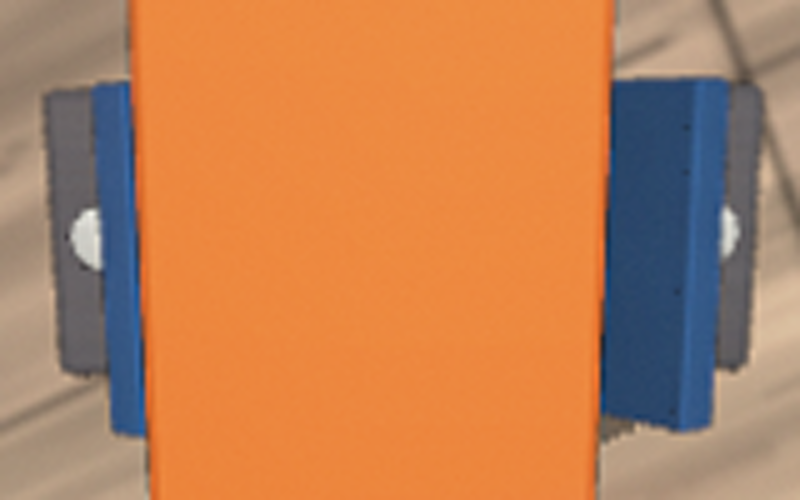

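```bash
python3 - <<'E'
from h import *
im=load('w5');s=ctrl.get_state()
q=lambda x,y,z:pix(im,x/5+245-.4,y/5+90-.4,z)[:2]
for z in (0.004,.006,.01):
    a,b,c,d=[q(*k,z) for k in [(45,92),(62,372),(763,88),(747,370)]]
    print(z,'w',np.linalg.norm(a-c),np.linalg.norm(b-d),'len',np.linalg.norm(a-b),np.linalg.norm(c-d),'ctr',(a+b+c+d)/4,[np.degrees(np.arctan2(*(v[::-1]))).round(2) for v in (a-b,c-d)],np.degrees(np.arctan2(*((c+d-a-b)[::-1])))+90)
a,b,c,d=[q(*k,.052) for k in [(93,85),(113,433),(725,78),(712,430)]]
print('cheek w',np.linalg.norm(a-c),'len',np.linalg.norm(a-b),np.linalg.norm(c-d),'ctr',(a+b+c+d)/4,[np.degrees(np.arctan2(*(v[::-1]))).round(2) for v in (a-b,c-d)],np.degrees(np.arctan2(*((c+d-a-b)[::-1])))+90)
# blank: spots far (319,8); near (319,266)?
R=Rn.from_rotvec(s['tool_rot']).as_matrix()
for zt in (.092,.095): 
    P=pix(im,319,8,zt); print('far spot',P,'in tool mm',1000*R.T@(P-s['position']))
    L,M=pix(im,267,30,zt),pix(im,371,30,zt);print('width',np.linalg.norm(L-M))
E
```

```text
0.004 w 0.10929171783535843 0.10968469072817646 len 0.04304029342266358 0.043364345720340924 ctr [ 0.42139808 -0.28588045] [np.float64(65.22), np.float64(65.74)] 65.31043275625223
0.006 w 0.10835446790308641 0.1087440707892427 len 0.04267119398041559 0.042992467311854035 ctr [ 0.4214279  -0.28571537] [np.float64(65.22), np.float64(65.74)] 65.31043275625227
0.01 w 0.10647996803854237 0.10686283091137523 len 0.041932995095919544 0.04224871049488025 ctr [ 0.42148754 -0.28538522] [np.float64(65.22), np.float64(65.74)] 65.31043275625227
cheek w 0.0762533701732347 len 0.042891074385357573 0.04337740817111801 ctr [ 0.42140618 -0.2853958 ] [np.float64(65.52), np.float64(66.55)] 65.5234591805166
far spot [ 0.44327405 -0.22698728  0.092     ] in tool mm [120.29066907   0.82081119 164.96967823]
width 0.04628573667035527
far spot [ 0.44289396 -0.22780626  0.095     ] in tool mm [119.37620623   0.82374473 161.97318769]
width 0.04532953749772118
```

play_rows(
  targets="0.15 0.5 0 0 0.004 -0.008 -1; 0 0 0 0 0 0 -1; 0 0 0 0 0 0 -1",
)

```text
time: 9.05
position: [0.3991, -0.335, 0.2573]
tool_rot: [2.639, 1.704, 0.003]
ft_force: [0.2, 0.1, -1.2]
grip_width: 0.509
```

```bash
python3 - <<'E'
from h import *
where();plan([.397,-.3365,.058],65.5,2,-1)
E
```

```text
t 9.05 grasp [ 0.3994 -0.3349  0.0933] ang 65.71 z [ 0.002  0.001 -1.   ] F [ 0.2  0.1 -1.2] grip 0.509 q [ 1.02  0.2  -0.4   1.93  0.09  1.03  0.15]
t 9.05 dist cm 3.54 turn [ 0.001 -0.001  0.004] F [ 0.2  0.1 -1.2] grip 0.509
-0.11 -0.07 1.77 0.001 -0.001 0.002 -1; -0.11 -0.07 1.77 0.001 -0.001 0.002 -1
```

play_rows(
  targets="-0.2 -0.15 0.6 0 0 0.004 -1; 0 0 1.0 0 0 0 -1; 0 0 1.0 0 0 0 -1; 0 0 0.6 0 0 0 -1; 0 0 0 0 0 0 -1; 0 0 0 0 0 0 -1",
)

```text
time: 9.8
position: [0.3964, -0.336, 0.2221]
tool_rot: [-2.641, -1.698, -0.002]
ft_force: [0.4, -0.2, -2.0]
grip_width: 0.515
```

```bash
python3 - <<'E'
from h import *
where();plan([.397,-.3365,.041],65.5,2,-1);snap('wrist','w6')
E
```

```text
t 9.8 grasp [ 0.3965 -0.3357  0.0581] ang 65.47 z [ 0.     0.002 -1.   ] F [ 0.4 -0.2 -2. ] grip 0.515 q [ 1.01  0.24 -0.4   1.96  0.11  0.96  0.13]
t 9.8 dist cm 1.71 turn [-0.001 -0.002 -0.001] F [ 0.4 -0.2 -2. ] grip 0.515
-0.01 0.04 0.86 -0.000 -0.001 -0.000 -1; -0.01 0.04 0.86 -0.000 -0.001 -0.000 -1
```

View pics/w6.png

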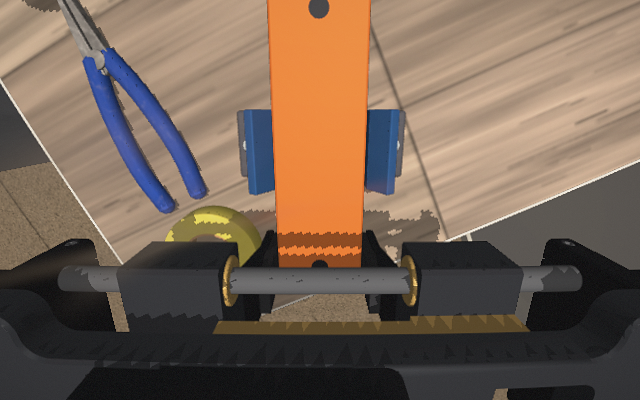

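```bash
python3 - <<'E'
from h import *
im=load('w6');cv2.imwrite('pics/c6.png',cv2.resize(im['pixels'][100:205,230:415],None,fx=4,fy=4,interpolation=cv2.INTER_CUBIC))
E
```

```text
(no output)
```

View pics/c6.png

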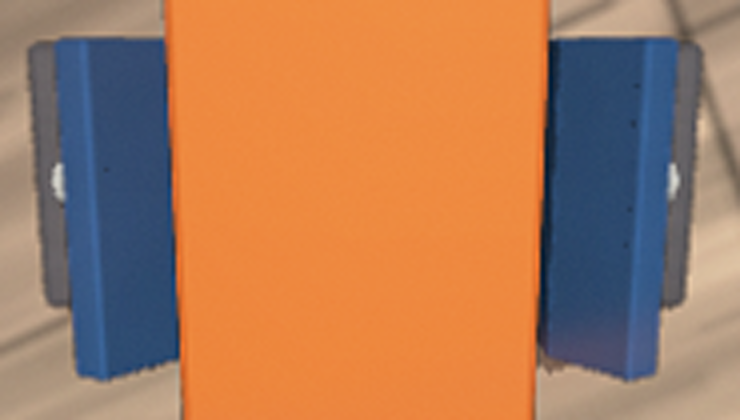

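play_rows(
  targets="0 0.1 0.4 0 0 0 -1; 0 0 0.5 0 0 0 -1; 0 0 0.4 0 0 0 -1; 0 0 0.2 0 0 0 -1; 0 0 0 0 0 0 -1; 0 0 0 0 0 0 -1",
)

```text
time: 10.6
position: [0.3976, -0.3366, 0.2066]
tool_rot: [-2.642, -1.698, -0.003]
ft_force: [0.5, 0.6, -0.8]
grip_width: 0.518
```

```bash
python3 - <<'E'
from h import *
where();snap('wrist','w7')
im=load('w6')
a,b,c,d=[pix(im,x/4+230-.4,y/4+100-.4,.052)[:2] for x,y in [(57,38),(79,378),(677,38),(656,378)]]
print((a+b+c+d)/4,[np.degrees(np.arctan2(*(v[::-1]))).round(2) for v in (a-b,c-d)])
E
```

```text
t 10.6 grasp [ 0.3978 -0.3364  0.0426] ang 65.46 z [ 0.001  0.001 -1.   ] F [ 0.5  0.6 -0.8] grip 0.518 q [ 1.01  0.27 -0.39  1.97  0.12  0.93  0.12]
[ 0.42163126 -0.2854142 ] [np.float64(65.42), np.float64(65.97)]
```

View pics/w7.png

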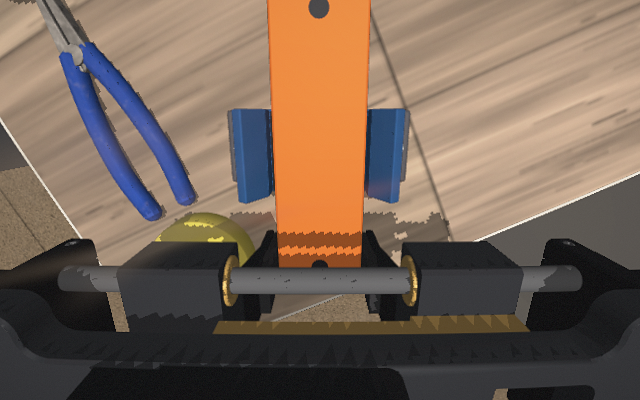

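Well centred; 1–2 mm left. Touch down gently.

play_rows(
  targets="0 0 0.15 0 0 0 -1; 0 0 0.1 0 0 0 -1; 0 0 0 0 0 0 -1; 0 0 0 0 0 0 -1",
)

```text
time: 11.15
position: [0.3977, -0.3367, 0.2041]
tool_rot: [-2.643, -1.699, -0.003]
ft_force: [0.2, -0.7, -1.2]
grip_width: 0.514
```

```bash
python3 - <<'E'
from h import *
where()
E
```

```text
t 11.15 grasp [ 0.3979 -0.3365  0.0401] ang 65.47 z [ 0.001  0.001 -1.   ] F [ 0.2 -0.7 -1.2] grip 0.514 q [ 1.    0.27 -0.39  1.97  0.13  0.93  0.12]
```

play_rows(
  targets="0 0 0.1 0 0 0 -1; 0 0 0 0 0 0 -1; 0 0 0 0 0 0 -1",
)

```text
time: 11.52
position: [0.3978, -0.3367, 0.2039]
tool_rot: [2.643, 1.699, 0.002]
ft_force: [-0.6, -0.2, 1.2]
grip_width: 0.514
```

```bash
python3 - <<'E'
from h import *
where()
E
```

```text
t 11.53 grasp [ 0.398  -0.3366  0.0399] ang 65.46 z [ 0.001  0.001 -1.   ] F [-0.6 -0.2  1.2] grip 0.514 q [ 1.    0.27 -0.39  1.97  0.13  0.92  0.12]
```

play_rows(
  targets="0 0 0 0 0 0 0.2; 0 0 0 0 0 0 0.2; 0 0 0 0 0 0 0.2; 0 0 0 0 0 0 0.2; 0 0 0 0 0 0 0.2",
)

```text
time: 12.15
position: [0.398, -0.3369, 0.2036]
tool_rot: [2.642, 1.698, 0.003]
ft_force: [-0.5, 0.1, -0.5]
grip_width: 0.598
```

```bash
python3 - <<'E'
from h import *
where();snap('wrist','w8')
E
```

```text
t 12.15 grasp [ 0.3984 -0.3368  0.0396] ang 65.46 z [ 0.002  0.    -1.   ] F [-0.5  0.1 -0.5] grip 0.598 q [ 1.    0.27 -0.39  1.97  0.13  0.92  0.12]
```

View pics/w8.png

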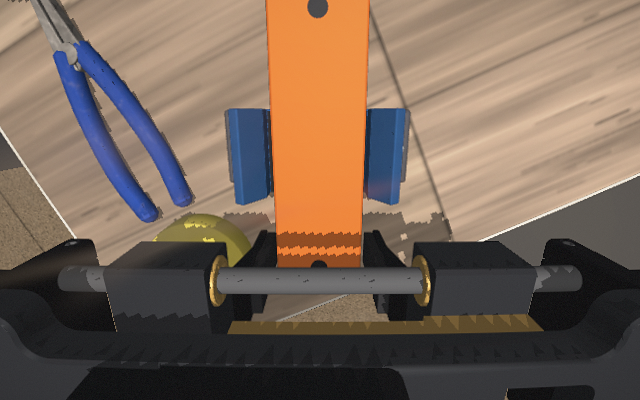

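play_rows(
  targets="0 0 -0.8 0 0 0 0.2; 0 0 -1.5 0 0 0 0.2; 0 0 -2.5 0 0 0 0.2; 0 0 -3.5 0 0 0 0.2; -1 0 -3.5 0 0 0 0.2; -1 0 -3 0 0 0 0.2; 0 0 -1 0 0 0 1; 0 0 0 0 0 0 1",
)

```text
time: 13.2
position: [0.3896, -0.3543, 0.3729]
tool_rot: [2.636, 1.698, 0.005]
ft_force: [-0.4, -0.0, 0.1]
grip_width: 0.747
```

```bash
python3 - <<'E'
from h import *
where();snap('wrist','w9');snap('top','t9')
E
```

```text
t 13.2 grasp [ 0.3906 -0.3548  0.2089] ang 65.56 z [ 0.006 -0.003 -1.   ] F [-0.4 -0.   0.1] grip 0.747 q [ 1.06  0.09 -0.39  1.79  0.04  1.26  0.23]
```

View pics/w9.png

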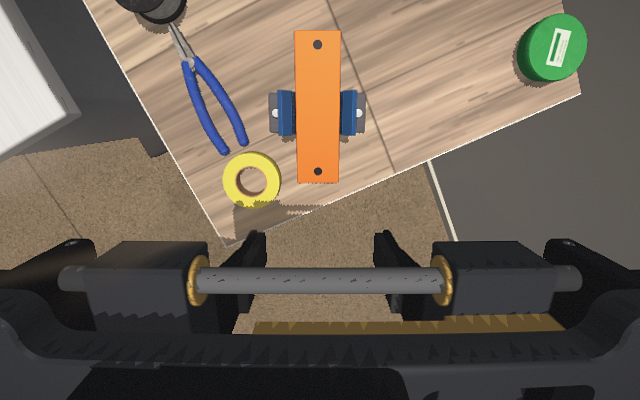

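```bash
python3 - <<'E'
from h import *
im=load('w9');cv2.imwrite('pics/c9.png',cv2.resize(im['pixels'][25:190,262:374],None,fx=3.6,fy=3.6,interpolation=cv2.INTER_CUBIC))
C=cloud(im);print([C[v,318,2].round(4) for v in (40,60,80,115,140,160,175)],[C[115,u,2].round(4) for u in (299,305,312,318,325,332,337)])
t=load('top0');t9=load('t9')
h=cv2.cvtColor(t9['pixels'],cv2.COLOR_BGR2HSV)
r=(h[...,1]>150)&((h[...,0]<4)|(h[...,0]>175));r[:130]=0;r[200:]=0;r[:,:210]=0;r[:,340:]=0
v,u=np.nonzero(r);print(len(u),u.mean(),v.mean(),pix(t9,u.mean(),v.mean(),.105))
# knob colour centroid compared
plan([.5316,.0222,.25],170.4,10)
E
```

```text
[np.float64(0.0416), np.float64(0.0406), np.float64(0.0412), np.float64(0.0426), np.float64(0.0416), np.float64(0.0426), np.float64(0.0406)] [np.float64(0.0415), np.float64(0.0409), np.float64(0.0424), np.float64(0.0426), np.float64(0.0404), np.float64(0.0422), np.float64(0.0423)]
55 245.43636363636364 184.61818181818182 [0.53245841 0.02137285 0.105     ]
t 13.3 dist cm 40.46 turn [ 0.004  0.004 -1.83 ] F [ 0.4  0.7 -0.3] grip 0.831
4.01 -0.26 -0.43 0.000 0.000 -0.183 1; 4.00 0.48 -0.42 0.000 0.000 -0.183 1; 3.84 1.19 -0.42 0.000 0.000 -0.183 1; 3.56 1.87 -0.42 0.000 0.000 -0.183 1; 3.16 2.49 -0.42 0.000 0.000 -0.183 1; 2.66 3.02 -0.42 0.000 0.000 -0.183 1; 2.06 3.46 -0.42 0.000 0.000 -0.183 1; 1.40 3.77 -0.42 0.000 0.000 -0.183 1; 0.69 3.96 -0.42 0.000 0.000 -0.183 1; -0.04 4.02 -0.42 0.000 0.000 -0.183 1
```

View pics/c9.png

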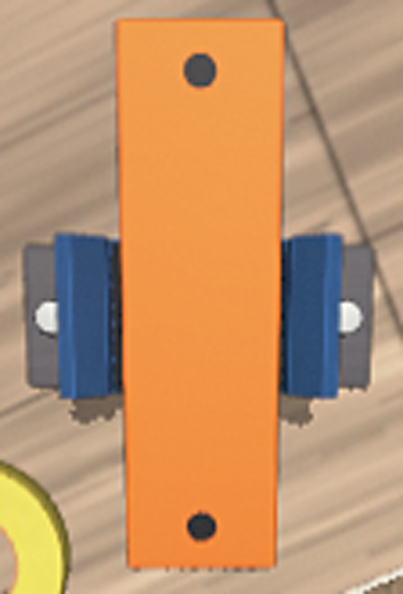

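View pics/t9.png

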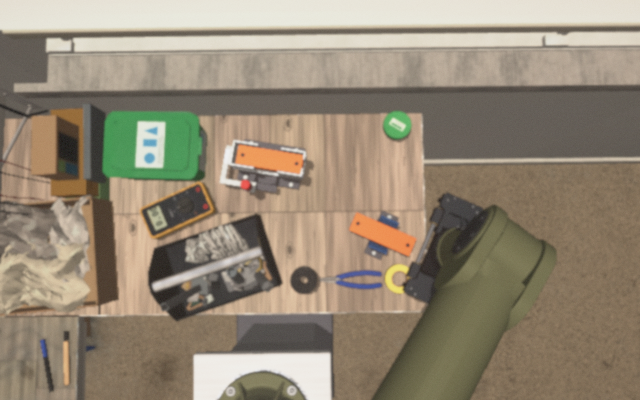

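```bash
python3 - <<'E'
from h import *
im=load('w9');q=lambda x,y,z:pix(im,x/3.6+262-.4,y/3.6+25-.4,z)[:2]
a,b=q(200,70,.042),q(201,526,.042);e=[q(*k,.042) for k in [(115,20),(285,20),(128,566),(275,566)]]
c=[q(*k,.052) for k in [(57,235),(340,235),(62,397),(336,397)]];cs=sum(c)/4
v=(a-b)/np.linalg.norm(a-b);d=sum(e)/4-cs;d2=(a+b)/2-cs
print(np.linalg.norm(a-b),np.degrees(np.arctan2(v[1],v[0])),cs,'corner along/lat',d@v,d@[v[1],-v[0]],'spots',d2@v,d2@[v[1],-v[0]])
E
```

```text
0.12387236668969617 65.61907574825207 [ 0.42144493 -0.28573162] corner along/lat 0.0020988629229668123 0.0005394229887062212 spots 0.002070839674613803 0.0004549306346018004
```

```bash
python3 - <<'E'
from h import *
im=load('t9');C=cloud(im)
b=(C[...,2]>.06)&(C[...,0]>.3)&(C[...,0]<.6)&(C[...,1]>-.12)&(C[...,1]<.3)
b[:,:130]=0;b[:175]=0
v,u=np.nonzero(b)
for u0 in range(140,300,12):
    s=b[:,u0:u0+12]
    if s.any(): P=C[:,u0:u0+12][s];print(u0,P.max(0).round(3),P.min(0).round(3))
plan([.5325,.0214,.22],-9.6,10)
E
```

```text
140 [0.555 0.249 0.173] [0.307 0.198 0.111]
152 [0.556 0.239 0.17 ] [0.3   0.178 0.06 ]
164 [0.555 0.211 0.165] [0.3   0.153 0.06 ]
176 [0.554 0.186 0.165] [0.3   0.13  0.061]
188 [0.561 0.158 0.165] [0.3   0.105 0.06 ]
200 [0.44  0.129 0.165] [0.325 0.081 0.06 ]
212 [0.449 0.101 0.167] [0.348 0.056 0.061]
224 [0.458 0.077 0.181] [0.325 0.03  0.061]
236 [0.545 0.049 0.177] [0.32  0.008 0.06 ]
248 [0.543 0.021 0.171] [ 0.3   -0.017  0.06 ]
260 [ 0.448 -0.004  0.199] [ 0.3   -0.043  0.06 ]
272 [ 0.365 -0.031  0.193] [ 0.311 -0.048  0.06 ]
284 [ 0.558 -0.071  0.078] [ 0.556 -0.085  0.062]
296 [ 0.555 -0.087  0.088] [ 0.553 -0.099  0.06 ]
t 13.3 dist cm 40.21 turn [ 0.004 -0.003  1.312] F [ 0.4  0.7 -0.3] grip 0.831
4.01 -0.25 -0.13 0.000 -0.000 0.131 1; 3.94 -0.77 -0.13 0.000 -0.000 0.131 1; 3.81 -1.28 -0.13 0.000 -0.000 0.131 1; 3.61 -1.77 -0.13 0.000 -0.000 0.131 1; 3.35 -2.23 -0.13 0.000 -0.000 0.131 1; 3.03 -2.64 -0.13 0.000 -0.000 0.131 1; 2.65 -3.02 -0.13 0.000 -0.000 0.131 1; 2.24 -3.34 -0.13 0.000 -0.000 0.131 1; 1.78 -3.60 -0.13 0.000 -0.000 0.131 1; 1.29 -3.80 -0.13 0.000 -0.000 0.131 1
```

play_rows(
  targets="4.0 -0.2 -0.4 0 0 0.131 1; 3.9 -0.8 -0.4 0 0 0.131 1; 3.8 -1.3 -0.4 0 0 0.131 1; 3.6 -1.8 -0.4 0 0 0.131 1; 3.3 -2.2 -0.4 0 0 0.131 1; 3.0 -2.6 -0.3 0 0 0.131 1; 2.6 -3.0 -0.3 0 0 0.131 1; 2.2 -3.3 0 0 0 0.131 1; 1.8 -3.6 0 0 0 0.131 1; 1.0 -3.0 0 0 0 0.131 1; 0 0 0 0 0 0 1; 0 0 0 0 0 0 1",
)

```text
time: 14.8
position: [0.5334, 0.0241, 0.3808]
tool_rot: [-3.115, 0.318, 0.039]
ft_force: [-0.2, -0.4, -0.3]
grip_width: 1.0
```

```bash
python3 - <<'E'
from h import *
where();plan([.5325,.0214,.22],-9.6,2);snap('wrist','w10');snap('scene','s10')
E
```

```text
t 14.8 grasp [0.5295 0.0262 0.2169] ang -11.64 z [-0.024  0.012 -1.   ] F [-0.2 -0.4 -0.3] grip 1.0 q [ 0.58  0.15 -0.72  1.74  0.09  1.31 -1.94]
t 14.8 dist cm 0.43 turn [-0.008  0.025 -0.036] F [-0.2 -0.4 -0.3] grip 1.0
-0.02 0.14 -0.16 -0.004 0.013 -0.018 1; -0.02 0.14 -0.16 -0.004 0.013 -0.018 1
```

View pics/w10.png

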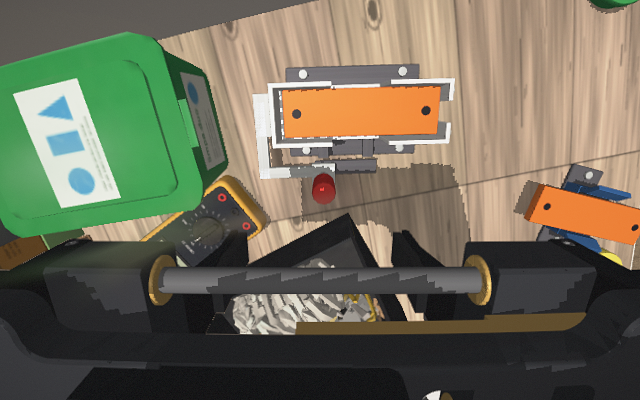

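View pics/s10.png

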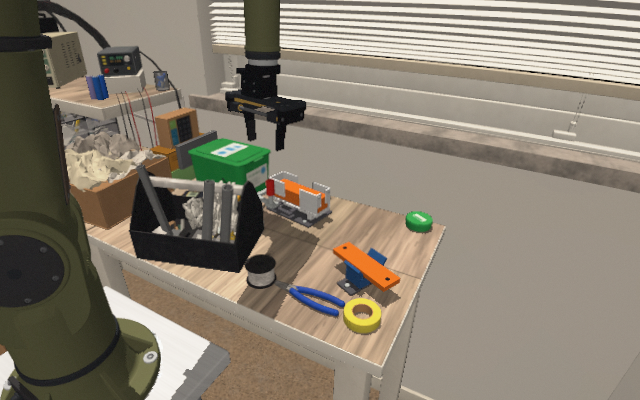

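```bash
python3 - <<'E'
from h import *
im=load('w10');cv2.imwrite('pics/c10.png',cv2.resize(im['pixels'][150:220,285:365],None,fx=7,fy=7,interpolation=cv2.INTER_CUBIC))
C=cloud(load('t9'));
for v in (115,140,165,175): print([C[v,u].round(3).tolist() for u in (190,198,202,206)])
print(cloud(im)[180,316:334:4])
E
```

```text
[[0.686, 0.141, 0.116], [0.72, 0.156, -0.006], [0.72, 0.146, -0.007], [0.72, 0.137, -0.008]]
[[0.63, 0.14, 0.117], [0.63, 0.122, 0.116], [0.63, 0.114, 0.114], [0.648, 0.125, 0.035]]
[[0.576, 0.14, 0.113], [0.579, 0.128, 0.095], [0.585, 0.129, 0.056], [0.594, 0.133, 0.003]]
[[0.554, 0.139, 0.116], [0.56, 0.134, 0.07], [0.565, 0.134, 0.036], [0.57, 0.132, 0.004]]
[[0.54229486 0.02586115 0.08428697]
 [0.54392827 0.02155471 0.09400051]
 [0.54377757 0.01782589 0.09635451]
 [0.54235738 0.01430686 0.09363003]
 [0.53799869 0.01088297 0.07945916]]
```

View pics/c10.png

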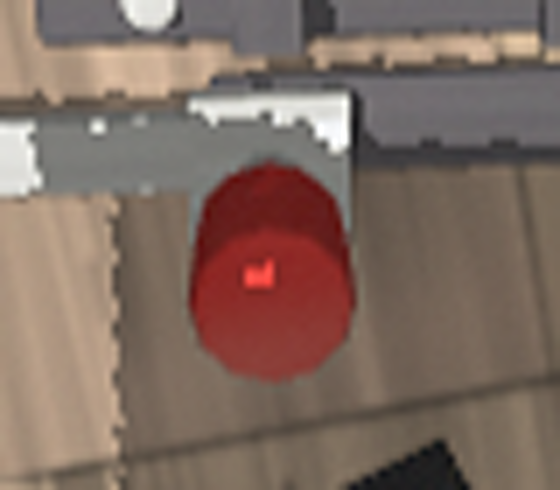

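```bash
python3 - <<'E'
from h import *
im=load('w10')
q=lambda x,y,z:pix(im,x/7+285-.4,y/7+150-.4,z)
k=q(273,305,.105);print(k,np.linalg.norm(q(190,300,.105)-q(356,300,.105)))
plan([.5327,.0212,.095],-9.6,1)
E
```

```text
[0.53404052 0.02021429 0.105     ] 0.02132936305264098
t 14.9 dist cm 12.23 turn [-0.008  0.025 -0.037] F [-1.1  0.3  0.7] grip 1.004
0.29 0.36 12.22 -0.008 0.025 -0.037 1
```

play_rows(
  targets="0.2 0.3 1.5 -0.008 0.025 -0.037 1; 0 0 2.5 0 0 0 1; 0 0 2.5 0 0 0 0.5; 0 0 1.5 0 0 0 0.5; 0 0 0 0 0 0 0.5; 0 0 0 0 0 0 0.5",
)

```text
time: 15.65
position: [0.5343, 0.0141, 0.3]
tool_rot: [3.126, -0.273, 0.005]
ft_force: [-0.1, 0.5, 0.1]
grip_width: 0.762
```

```bash
python3 - <<'E'
from h import *
where();plan([.5333,.0208,.092],-9.6,2,.5);snap('wrist','w11')
E
```

```text
t 15.65 grasp [0.5347 0.0135 0.136 ] ang -9.97 z [ 0.003 -0.004 -1.   ] F [-0.1  0.5  0.1] grip 0.762 q [ 0.57  0.22 -0.71  1.85  0.16  1.13 -1.95]
t 15.65 dist cm 4.45 turn [ 0.003 -0.004 -0.006] F [-0.1  0.5  0.1] grip 0.762
-0.11 -0.33 2.20 0.002 -0.002 -0.003 0.5; -0.11 -0.32 2.20 0.002 -0.002 -0.003 0.5
```

View pics/w11.png

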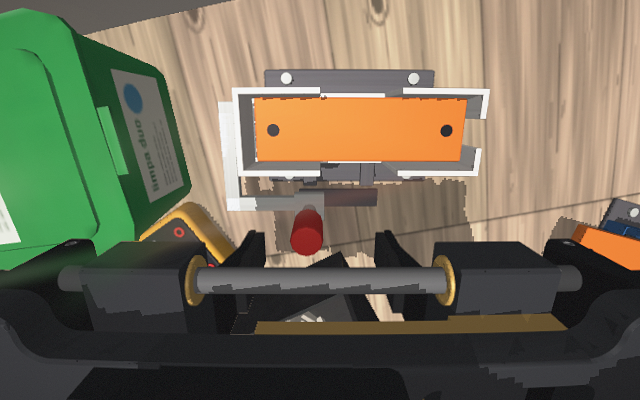

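play_rows(
  targets="-0.2 -0.65 0 0.003 -0.004 -0.006 0.5; 0 0 0 0 0 0 0.5; 0 0 1.5 0 0 0 0.5; 0 0 1.5 0 0 0 0.5; 0 0 1.1 0 0 0 0.5; 0 0 0 0 0 0 0.5; 0 0 0 0 0 0 0.5",
)

```text
time: 16.58
position: [0.5336, 0.0217, 0.2566]
tool_rot: [3.131, -0.262, 0.0]
ft_force: [-0.7, 0.0, -0.4]
grip_width: 0.745
```

```bash
python3 - <<'E'
from h import *
where();plan([.5333,.0208,.092],-9.6,2,.5);snap('wrist','w12')
E
```

```text
t 16.57 grasp [0.5336 0.0216 0.0926] ang -9.57 z [ 0. -0. -1.] F [-0.7  0.  -0.4] grip 0.745 q [ 0.54  0.27 -0.71  1.89  0.2   1.05 -1.99]
t 16.57 dist cm 0.11 turn [ 0.    -0.     0.001] F [-0.7  0.  -0.4] grip 0.745
-0.01 0.04 0.03 0.000 -0.000 0.000 0.5; -0.01 0.04 0.03 0.000 -0.000 0.000 0.5
```

View pics/w12.png

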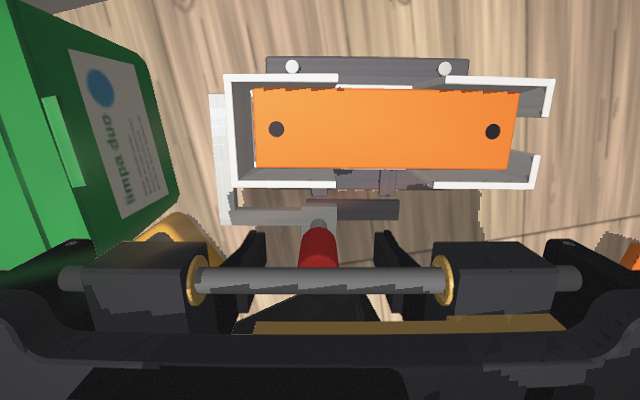

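Knob sits between the fingers. Close gently and draw.

play_rows(
  targets="0 0 0 0 0 0 0; 0 0 0 0 0 0 -0.4; 0 0 0 0 0 0 -1; 0 0 0 0 0 0 -1; 0 0 0 0 0 0 -1; 0 0 0 0 0 0 -1; 0 0 0 0 0 0 -1",
  newtons=20,
)

```text
time: 17.5
position: [0.534, 0.0218, 0.2579]
tool_rot: [3.131, -0.262, 0.004]
ft_force: [-0.6, 0.6, -0.1]
grip_width: 0.241
```

```bash
python3 - <<'E'
from h import *
where()
E
```

```text
t 17.5 grasp [0.5345 0.0217 0.0939] ang -9.58 z [ 0.003 -0.    -1.   ] F [-0.6  0.6 -0.1] grip 0.241 q [ 0.54  0.27 -0.71  1.89  0.2   1.05 -1.99]
```

play_rows(
  targets="0 0.6 0 0 0 0 -1; 0 0.9 0 0 0 0 -1; 0 0.9 0 0 0 0 -1; 0 0.9 0 0 0 0 -1; 0 0.9 0 0 0 0 -1; 0 0.9 0 0 0 0 -1; 0 0.3 0 0 0 0 -1; 0 0 0 0 0 0 -1; 0 0 0 0 0 0 -1",
)

```text
time: 18.62
position: [0.5251, -0.028, 0.2579]
tool_rot: [-3.119, 0.254, -0.009]
ft_force: [1.4, 3.6, -0.3]
grip_width: 0.249
```

```bash
python3 - <<'E'
from h import *
where();s=ctrl.get_state();snap('wrist','w13')
E
```

```text
t 18.62 grasp [ 0.5261 -0.0261  0.0939] ang -9.33 z [ 0.007  0.012 -1.   ] F [ 1.4  3.6 -0.3] grip 0.249 q [ 0.63  0.25 -0.69  1.91  0.17  1.04 -1.86]
```

View pics/w13.png

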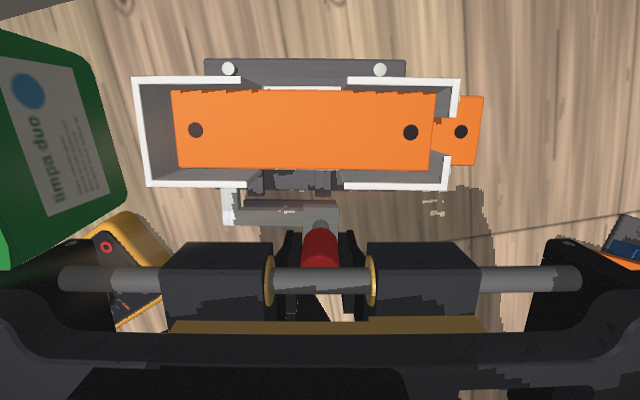

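```bash
python3 - <<'E'
from h import *
plan([.5216,-.0490,.0935],-9.6,3,-1)
E
```

```text
t 18.68 dist cm 2.13 turn [-0.013 -0.004  0.005] F [ 2.2  3.5 -1.3] grip 0.245
-0.00 0.71 0.00 -0.004 -0.001 0.002 -1; 0.00 0.71 0.01 -0.004 -0.001 0.002 -1; 0.00 0.71 0.01 -0.004 -0.001 0.002 -1
```

play_rows(
  targets="0 0.8 0 -0.006 -0.003 0.002 -1; 0 0.8 0 -0.006 -0.003 0.002 -1; 0 0.6 0 0 0 0 -1; 0 0.3 0 0 0 0 -1; 0 0 0 0 0 0 -1; 0 0 0 0 0 0 -1",
)

```text
time: 19.42
position: [0.5223, -0.0467, 0.2579]
tool_rot: [-3.121, 0.252, -0.003]
ft_force: [0.4, 2.9, -1.1]
grip_width: 0.246
```

```bash
python3 - <<'E'
from h import *
where()
E
```

```text
t 19.43 grasp [ 0.5228 -0.0451  0.0939] ang -9.22 z [ 0.003  0.01  -1.   ] F [ 0.4  2.9 -1.1] grip 0.246 q [ 0.65  0.24 -0.68  1.91  0.16  1.04 -1.82]
```

play_rows(
  targets="0 0.5 0 -0.004 0 0 -1; 0 0.5 0 0 0 0 -1; 0 0.3 0 0 0 0 -1; 0 0 0 0 0 0 -1",
)

```text
time: 19.92
position: [0.5217, -0.0489, 0.2577]
tool_rot: [-3.109, 0.238, -0.008]
ft_force: [1.3, -0.3, -1.4]
grip_width: 0.25
```

```bash
python3 - <<'E'
from h import *
where();snap('wrist','w14')
E
```

```text
t 19.93 grasp [ 0.5229 -0.0451  0.0938] ang -8.76 z [ 0.007  0.023 -1.   ] F [ 1.3 -0.3 -1.4] grip 0.25 q [ 0.66  0.24 -0.68  1.91  0.15  1.03 -1.8 ]
```

View pics/w14.png

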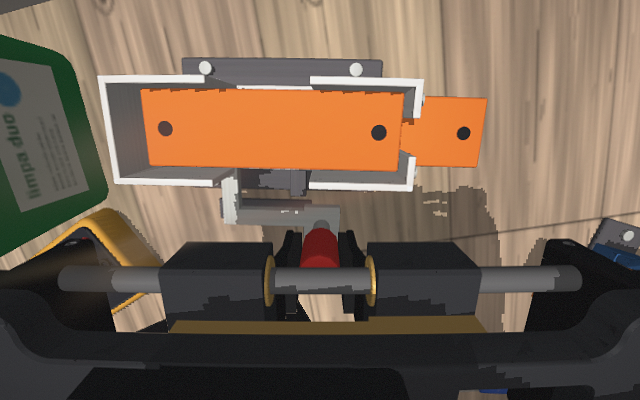

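play_rows(
  targets="0 -0.2 0 -0.01 0 0 -1; 0 0 0 0 0 0 0; 0 0 0 0 0 0 0.3; 0 0 0 0 0 0 0.3; 0 0 0 0 0 0 0.3; 0 0 0 0 0 0 0.3",
)

```text
time: 20.72
position: [0.5213, -0.0505, 0.2577]
tool_rot: [-3.123, 0.246, -0.004]
ft_force: [0.2, -0.9, -0.5]
grip_width: 0.636
```

```bash
python3 - <<'E'
from h import *
where();snap('wrist','w15')
E
```

```text
t 20.73 grasp [ 0.5218 -0.0491  0.0938] ang -8.99 z [ 0.003  0.008 -1.   ] F [ 0.2 -0.9 -0.5] grip 0.636 q [ 0.66  0.24 -0.67  1.91  0.16  1.04 -1.81]
```

View pics/w15.png

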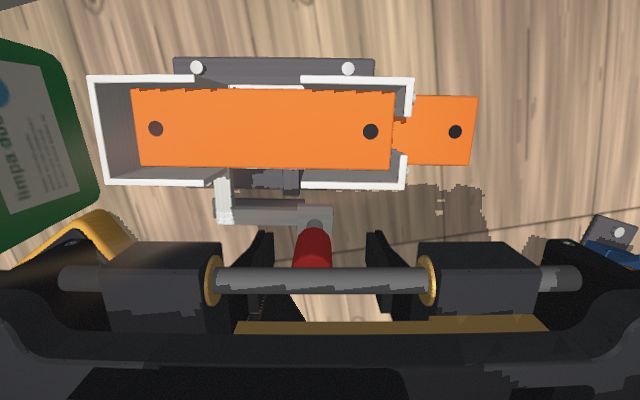

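play_rows(
  targets="0 -0.3 -0.6 0 0 0 0.5; 0 0 -1.5 0 0 0 0.5; 0 0 -2.5 0 0 0 0.5; 0 0 -3.5 0 0 0 0.5; 0 0 -3.5 0 0 0 0.5; 0 0 -2 0 0 0 0.5; 0 0 0 0 0 0 0.5; 0 0 0 0 0 0 0.5",
)

```text
time: 21.78
position: [0.5212, -0.0469, 0.4038]
tool_rot: [-3.125, 0.241, -0.011]
ft_force: [-0.4, 0.1, 0.1]
grip_width: 0.749
```

```bash
python3 - <<'E'
from h import *
where();im=snap('wrist','w16');snap('top','t16');cv2.imwrite('pics/c16.png',cv2.resize(im['pixels'][50:230,180:480],None,fx=2.6,fy=2.6,interpolation=cv2.INTER_CUBIC))
E
```

```text
t 21.77 grasp [ 0.5225 -0.0458  0.2398] ang -8.84 z [ 0.008  0.007 -1.   ] F [-0.4  0.1  0.1] grip 0.749 q [ 0.7   0.09 -0.69  1.75  0.05  1.32 -1.73]
```

View pics/c16.png

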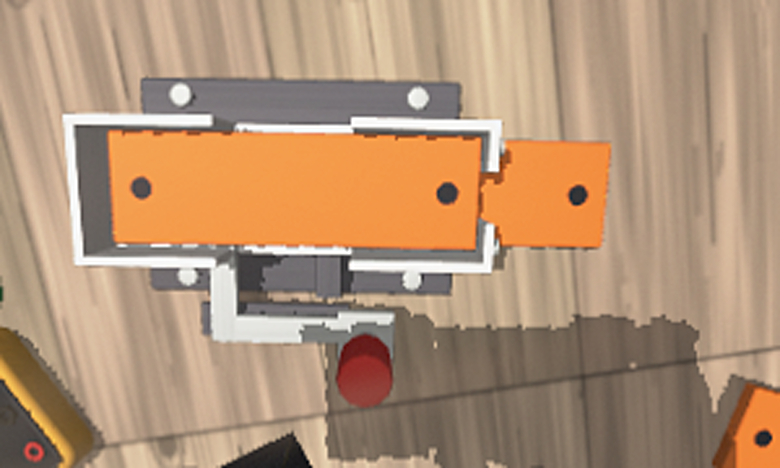

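View pics/t16.png

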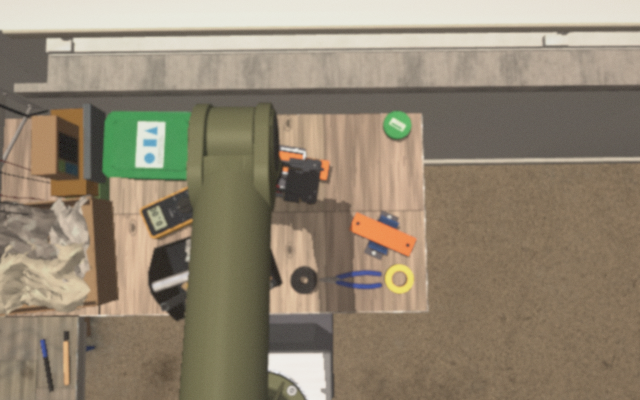

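```bash
python3 - <<'E'
from h import *
im=load('w16');q=lambda x,y,z:pix(im,x/2.6+180-.3,y/2.6+50-.3,z)[:2]
f=[q(*k,.085) for k in [(500,121),(490,271),(64,115),(77,265)]];c=sum(f)/4
ax=((f[2]+f[3])-(f[0]+f[1]));print('len',np.linalg.norm(ax)/2);ax/=np.linalg.norm(ax);ay=np.array([-ax[1],ax[0]])
print('ctr',c,'ang',np.degrees(np.arctan2(ax[1],ax[0])))
for n,k,z in [('b2 spot',(578,195),.042),('b2 c1',(610,144),.042),('b2 c2',(602,247),.042),('s1',(141,188),.066),('s2',(447,193),.066),('knob',(364,377),.105)]:
    d=q(*k,z)-c;print(n,(d@ax).round(4),(d@ay).round(4))
C=cloud(im)
for k in [(578,215),(540,180),(141,210),(300,190),(447,220)]: print(C[int(k[1]/2.6+50),int(k[0]/2.6+180)].round(4))
E
```

```text
len 0.1622769033508237
ctr [ 0.59444007 -0.02628248] ang 80.3016695544937
b2 spot -0.1242 -0.0005
b2 c1 -0.1361 -0.0221
b2 c2 -0.1368 0.0217
s1 0.0593 -0.0011
s2 -0.0647 -0.0009
knob -0.0325 0.0661
[ 0.5658 -0.1483  0.0412]
[ 0.5827 -0.1326  0.0416]
[0.5975 0.0336 0.0667]
[ 0.5944 -0.0315  0.0655]
[ 0.5742 -0.0883  0.0657]
```

```bash
python3 - <<'E'
from h import *
where();ctrl.close_job()
E
```

```text
t 21.88 grasp [ 0.5224 -0.0457  0.2394] ang -8.83 z [ 0.007  0.007 -1.   ] F [-1.2 -0.7 -0.7] grip 0.749 q [ 0.7   0.09 -0.69  1.75  0.05  1.32 -1.73]
the job is handed in; nothing more can be done
```

I drew the bottom blank out level and laid it in the saddle. I then pulled the feed knob to its stop and handed the job in at 21.9 s. The hand-in reports no verdict, so what follows is from my own last camera checks.

- **Blank 1 in the saddle:** it lies flat, with its top at about 42 mm all along. It is about 2 mm off centre along the channel and 0.5 mm sideways, and lined up with the saddle to well under a degree. The fingers let go cleanly.
- **Stack after the draw:** the three blanks above dropped; the top of the stack then read about 67 mm, and 66 mm is expected.
- **Feed slide:** the knob moved about 68 mm and then would go no further, so I take it to be at the stop. The slide position cannot be read directly.
- **Blank 2:** it lies on the chute floor at chute x of about -62 mm, sticking out about 55 mm.
- **Blanks 3 and 4:** the top blank lies flat inside, about 3 mm toward the outlet and well within the limit. Blank 3 is hidden under it, so I judged it only from the stack height.
- **Bystanders:** the tape, pliers and flux tin look unmoved in the last top picture, by eye only. The gripper was well clear of everything at hand-in.

The only disagreement was between the top and wrist cameras: up to about 3 mm, on the saddle and blank positions. I went with the wrist camera for the final placing. No check failed.

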